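# Open the drill-bit case by its release tab

## Task

Two latched drill-bit cases stand on the bench; open the longer one so that its drills can be got at: press the release tab at its front down with a fingertip until the lid springs part way up, then gently push the lid up and over until it rests fully open against its stop. Leave the shorter case shut, and touch or push only, without lifting or shifting anything else on the bench.

Things in the scene. Friction and masses are not known exactly. Their poses are not given: they have to be found in the camera images.
- long_case: the LONGER of two black cases with a grey lid and a steel tab (both fixed to the bench, 110 mm deep, 48 mm high when shut); this one is 200 mm long from side to side. Origin: centre of its underside, on the bench. Its own axes: -x is its front (tab side), +x its back (hinge side), y along its length, z up.
- short_case: the SHORTER case, 130 mm long, otherwise the same; must stay shut. Origin and axes as for the longer one.
- long_tab_pad (a point): where to press the longer case's release tab: top of the steel ribbed pad (32 mm wide, sticking out 36 mm at the middle of the front), 35 mm above the bench, 83 mm in front of the case's centre. A rocker: pressed down it turns on a pin 24.5 mm behind this point; its hook lets the lid go after about 5 mm of travel here, at 2 to 3 N; it bottoms at 10 mm, 3 to 5 N, and springs back when let go.
- long_tab (a joint): angle of the longer case's release tab, rad: 0 at rest, about 0.2 where it lets the lid go, 0.40 fully down.
- long_lid_lip (a point): middle of the outer face of the longer case's lid at its front edge, 42 mm above the bench when shut; moves with the lid, 108 mm from the hinge axis. The lid is a hollow shell 12 mm thick with 3 mm walls, open underneath, 0.1 kg. Its own axes: as the case's when shut, turning with the lid.
- long_lid_hinge (a point): middle of the longer case's hinge axis, at the back, 36 mm above the bench, 53 mm behind the case's centre; the axis runs along the case's y. Its axes are the case's.
- long_lid (a joint): opening angle of the longer case's lid, rad: 0 shut and latched. Let go, a spring plunger lifts it to about 1.0, where it rests, front edge 0.13 m above the bench. Above that only its weight and a light drag act (about 1 N to push): it falls back to 1.0 if let go short of upright (1.57), and beyond that falls open to its stop at 1.92.
- short_lid (a joint): opening angle of the shorter case's lid, same meaning; 0 shut, must stay shut.
- short_tab (a joint): angle of the shorter case's release tab, same meaning.
- oak_offcut: loose oak block, 60x79x22 mm, lying on the bench behind the cases, right of the middle; to be left alone.
- try_square: loose try square, 106x189x15 mm, lying on the bench to the left of the cases; to be left alone.
- wedge: loose small mahogany wedge, 36x64x16 mm, lying behind and to the right of the cases; to be left alone.
- block_plane: loose block plane, 102x163x58 mm, standing behind the cases; to be left alone.

How it is judged:
By the outcome, as a careful person would: the job done as asked, in the order asked, and still so for the second after the job is handed in, with the robot touching nothing.
It also fails if it takes over 45 s, if anything falls off the work surface, if the arm or the gripper's body presses on something with over 40 N, if the wrist force passes 120 N, or if a joint passes its speed limit or range.

## Robot

A 6-joint arm with a two-finger parallel gripper is mounted at the origin on a cart in front of the work surface, level with it; the furniture and walls round the work are solid. World frame = base frame: x ahead of the robot, y to its left, z up, the work surface at z = 0. Lengths are in m, angles in degrees, forces in N, time in s.
With the tool pointing down it reaches from about 0.25 to 0.725 m from the base axis. Payload 9.7 kg.
Tool frame: the origin (TCP) lies midway between the tips of the shut fingers; the grasp point (between the pads) lies bot.hold_point_z behind it (bot.hold_point_z is the distance from the TCP to the grasp point, in m); z points along the fingers, y is the line along which they close (so a half turn about z gives the same grasp; the last joint's range is limited). The gripper opens to 85 mm and grips with 20 to 120 N. Pads are 22 mm wide; open, the fingers measure 114 mm over their backs; the gripper's body (76 mm by 85 mm) begins 54 mm behind the grasp point. The pads swing forward as they close: fully open they stand 13 mm farther back than shut.
Start: joints at [64.916, 4.979, 10.078, 95.1, 0, 90], TCP at [0.233, 0.498, 0.231] pointing down, gripper open.
Joint ranges: [-179.16, 179.16], [-48.56, 103.87], [-65.8, 70.77], [-126.05, 130.52], [-82.76, 87.17], [-180, 180]. Speed limits (degrees/s): [127.2, 127.2, 147.25, 180, 180, 180].

## Interface

Orientations are given as [roll, pitch, yaw] about the fixed x, y, z axes, in that order (R = Rz(yaw) Ry(pitch) Rx(roll)).
In Python, from workcell import bot, camera, camera_model, ticket gives the robot as it stands.
- The arm moves only by the tool send_rows, never from a script. Its argument "targets" is text: rows parted by semicolons, each of 5 numbers parted by spaces: the shift along the tool's x, y, z in mm, then the turn about the tool's z in degrees, then the closure in counts, from 0 (fully open) to 255 (shut). A call has 1 to 20 rows; each row is the pose to reach, as a shift and turn from the pose commanded when the call began, along the tool's axes at that moment; what a row does not reach only later rows make up. A row lasts 1/8 s, in which the tool goes at most 62.5 mm and 10.7 degrees, less where a joint would pass 70% of its speed; a pose out of reach is approached as far as the arm can. A call with a gripper value outside its range is refused whole. The fingers move at their own pace and stop on an object; "newtons" is the grip in N (left out, the last holds). Time passes only in rows, so rows that repeat a pose let the fingers close. It gives the time, the measured TCP pose, the force, the opening and the grip force at its end, in the units of the state.
- bot.get_obs(): the state, without advancing time (a new reading comes with each control period).
- camera(name): name is "scene" or "top"; returns the picture (384x512x3 uint8, blue, green, red); there is no depth.
- camera_model(name): a dict with "K" (3x3 intrinsics, pixels), "pose" (4x4, takes a point from camera to world coordinates). Camera axes: x right, y down, z forward; pixel columns grow to the right and rows downward; lengths in m; the calibration is good to about 2 mm. A picture is of the moment at which its call begins. camera_model takes no time and is no camera call.
- ticket.job_done(): hands the job in; it is judged then, once.
The state is a dict: "time": time; "q": joint angles; "qd": joint speeds; "joint_efforts": joint torques, N m; "ee_pos": TCP position; "tcp_rot": TCP orientation; "wrist_force": force on the tool from outside, world axes, zero at the start; "torque": the same for the moment, N m; "opening": finger opening in m; "grasp_force": force on a finger pad.
Only numpy, scipy, OpenCV 4.12 (cv2) and the standard library are available. Lean on these libraries where they do the work, as an engineer would, in place of code of your own. Each camera call takes 0.05 s, during which the arm holds its last target. There are 200 camera calls.

## Working session

There is one attempt and no reset: what is moved stays moved. The work goes in short steps, Python scripts to look and compute and a tool call to move; the robot and the scene stay as the last step left them, time stands still between calls to the robot, and variables do not carry over. Pictures are saved under pics/ and viewed, at most 10 in all, crops included, and the job is handed in when it is done.

Besides the shell and the picture viewer there is one more tool, called after "Call:" as a command line: name --argument value ..., lists and objects as JSON in quotes. send_rows: Moves the arm, as the interface text tells. Its arguments: {"type":"object","properties":{"targets":{"type":"string"},"newtons":{"type":"number"}},"required":["targets"]}

```bash
mkdir -p pics
python3 - <<'E'
from workcell import bot,camera,camera_model
import cv2,numpy as np
for n in("scene","top"):
    cv2.imwrite(f"pics/{n}0.png",cv2.resize(camera(n),(800,600),interpolation=cv2.INTER_CUBIC)); m=camera_model(n); print(n,np.round(m["K"],1).tolist(),np.round(m["pose"],3).tolist())
    cv2.imwrite(f"pics/{n}0raw.png",camera(n))
o=bot.get_obs();print(o,bot.hold_point_z)
E
```

```text
scene [[449.9, 0.0, 262.2], [0.0, 449.9, 194.2], [0.0, 0.0, 1.0]] [[0.849, -0.238, 0.472, 0.031], [-0.529, -0.372, 0.763, -0.764], [-0.006, -0.897, -0.442, 0.562], [0.0, 0.0, 0.0, 1.0]]
top [[420.1, 0.0, 251.2], [0.0, 420.1, 191.1], [0.0, 0.0, 1.0]] [[0.029, -0.99, 0.14, 0.417], [-0.999, -0.031, -0.015, 0.113], [0.019, -0.14, -0.99, 1.146], [0.0, 0.0, 0.0, 1.0]]
{'time': 0.2, 'q': array([ 6.49168066e+01,  5.00030298e+00,  1.00534035e+01,  9.50993789e+01,
       -3.36385196e-03,  9.00037132e+01]), 'qd': array([-0.06905906,  0.01076268,  0.1431821 ,  0.02127178,  0.03743909,
        0.10403201]), 'joint_efforts': array([ 1.58767598e-03, -5.20146775e+01,  4.64626157e+01,  1.12266652e-02,
        7.40457449e-05,  3.68229360e-05]), 'ee_pos': array([0.23312515, 0.4980097 , 0.2308564 ]), 'tcp_rot': array([-1.79953722e+02,  3.36685003e-03,  1.54913096e+02]), 'wrist_force': array([0.01750568, 0.6253656 , 0.22621264]), 'torque': array([ 0.01209102,  0.02368076, -0.0328181 ]), 'grasp_force': 0.0, 'opening': 0.08543147473727462} 0.0187
```

View pics/top0.png

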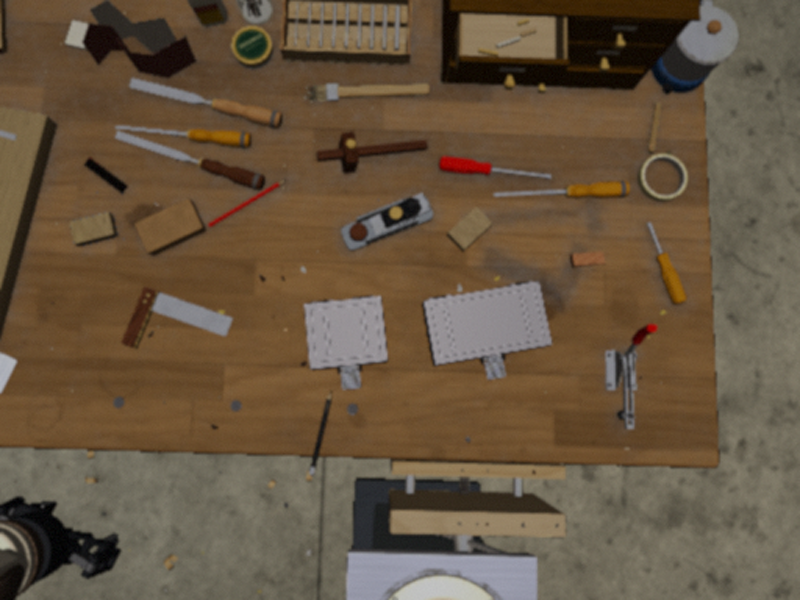

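View pics/scene0.png

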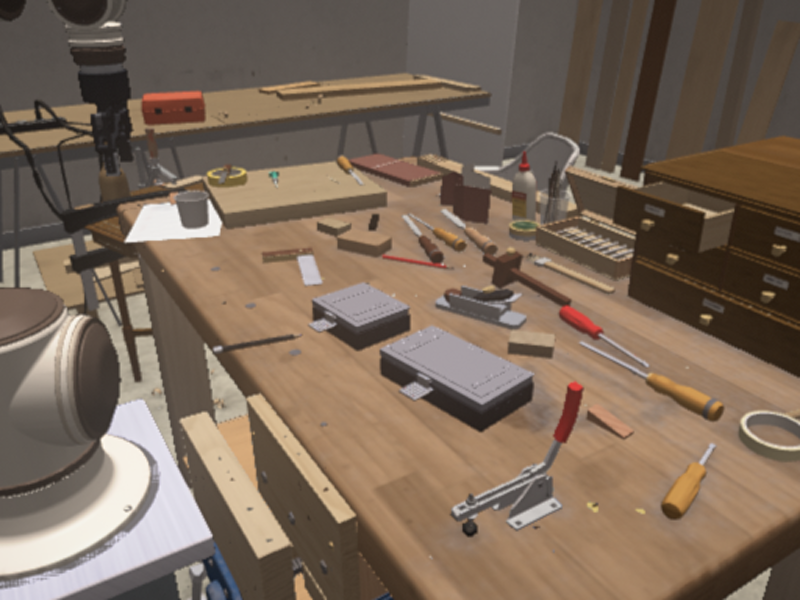

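The top view shows the long case lid centred at about (488,322) with its tab at (495,365), in 800x600 px. The short case is at (345,332) with its tab at (350,376). A toggle clamp stands to the right at (625,385). Next I measure the long case.

```bash
cat > h.py <<'E'
import cv2,numpy as np
from workcell import bot,camera,camera_model
def ray(n,uv,z):
    m=camera_model(n);P=np.array(m["pose"]);d=P[:3,:3]@np.linalg.inv(m["K"])@[uv[0],uv[1],1];c=P[:3,3]
    return c+d*(z-c[2])/d[2]
E
python3 - <<'E'
from h import *
im=cv2.imread("pics/top0raw.png");hsv=cv2.cvtColor(im,cv2.COLOR_BGR2HSV)
m=((hsv[...,1]<60)&(hsv[...,2]>90)).astype(np.uint8)*255
m[:170]=0;m[260:]=0;m[:,:180]=0;m[:,370:]=0
m=cv2.morphologyEx(m,cv2.MORPH_CLOSE,np.ones((5,5)))
big=cv2.morphologyEx(m,cv2.MORPH_OPEN,np.ones((21,21)))
vis=cv2.cvtColor(m,cv2.COLOR_GRAY2BGR)//2
for nm,mm,z in(("lid",big,.048),("tab",cv2.morphologyEx(cv2.subtract(m,cv2.dilate(big,np.ones((3,3)))),cv2.MORPH_OPEN,np.ones((5,5))),.035)):
    for c in cv2.findContours(mm,0,2)[0]:
        if cv2.contourArea(c)<30: continue
        r=cv2.minAreaRect(c);b=cv2.boxPoints(r)
        w=np.array([ray("top",p,z)[:2] for p in b]);e=np.diff(np.vstack([w,w[:1]]),axis=0)
        print(nm,np.round(r[0],1),"ctr",np.round(w.mean(0),4),"len",np.round(np.linalg.norm(e,axis=1),3),"ang",np.round(np.degrees(np.arctan2(e[:,1],e[:,0])),1))
        cv2.polylines(vis,[np.int32(b)],True,(0,0,255))
cv2.imwrite("pics/m.png",cv2.resize(vis[160:270,170:380],None,fx=3,fy=3))
E
```

```text
lid [220.5 212.5] ctr [0.5138 0.1752] len [0.129 0.113 0.127 0.113] ang [ -88.2 -178.2   91.7    2.7]
lid [311.5 206.9] ctr [ 0.5361 -0.0636] len [0.201 0.118 0.198 0.117] ang [ -80.3 -172.3   99.5    9.1]
tab [224. 242.] ctr [0.4373 0.1638] len [0.032 0.031 0.031 0.031] ang [ -88.3 -177.9   91.7    2.3]
tab [316.  235.5] ctr [ 0.4615 -0.0781] len [0.032 0.029 0.032 0.029] ang [ -88.3 -179.7   91.7    0.5]
```

View pics/m.png

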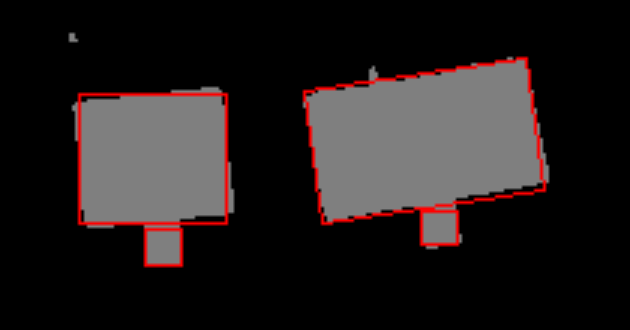

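The long case is centred at about (0.536, -0.064) with yaw about 9°, so the pad is near (0.454, -0.077). I'm moving above the pad with the fingers shut, turned so the finger line runs along the case's length.

Call:
send_rows --targets "-12 -11 0 -1 255;-38 -36 0 -3 255;-70 -68 0 -5 255;-104 -100 0 -8 255;-138 -133 0 -11 255;-172 -166 0 -13 255;-206 -199 0 -16 255;-240 -232 0 -18 255;-274 -264 0 -21 255;-308 -297 0 -24 255;-342 -330 0 -26 255;-376 -363 0 -29 255;-408 -394 0 -32 255;-432 -417 0 -34 255;-443 -428 0 -34 255;-443 -428 0 -34 255;-443 -428 0 -34 255;-443 -428 0 -34 255" --newtons 40

```text
time: 2.45
ee_pos: [0.4528, -0.0764, 0.2315]
tcp_rot: [180.0, 0.0, -171.0]
wrist_force: [0.4, -0.5, -0.6]
opening: 0.0003
grasp_force: 0.0
```

Call:
send_rows --targets "0 0 20 0 255;0 0 50 0 255;0 0 80 0 255;0 0 110 0 255;0 0 140 0 255;0 0 160 0 255;0 0 175 0 255;0 0 183 0 255;0 0 186 0 255;0 0 186 0 255;0 0 186 0 255"

```text
time: 3.82
ee_pos: [0.4533, -0.0774, 0.0459]
tcp_rot: [-180.0, 0.1, -171.1]
wrist_force: [-0.8, -0.9, -0.4]
opening: -0.0001
grasp_force: 0.0
```

Run:
```python
from h import *
a=camera("scene")[170:310,200:400];b=camera("top")[160:280,240:400]
a=cv2.resize(a,(600,420));b=cv2.resize(b,(200*3//1-200,300))
c=np.zeros((420,800,3),np.uint8);cv2.imwrite("pics/a1.png",a)
```

```text
(no output)
```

View pics/a1.png

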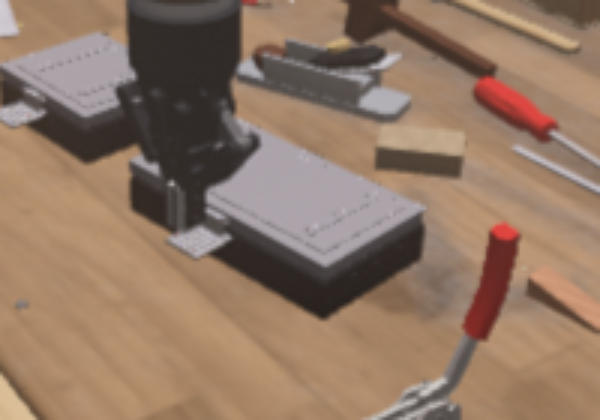

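The fingertip shows at crop (178,230) and the pad at about (200,240), so the tip looks a little left of centre. I'll check this numerically.

Run:
```python
from h import *
def proj(n,p):
    m=camera_model(n);P=np.linalg.inv(m["pose"]);q=m["K"]@(P[:3,:3]@p+P[:3,3]);return q[:2]/q[2]
tcp=bot.get_obs()["ee_pos"]; print(tcp)
im=camera("scene");cr=cv2.resize(im[220:275,235:300],None,fx=9,fy=9,interpolation=cv2.INTER_CUBIC)
f=lambda p:tuple(int(v) for v in (proj("scene",p)-[235,220])*9+4)
cv2.circle(cr,f(tcp),5,(0,0,255),-1)
R=np.array([[.988,-.156],[.156,.988]])
for a in(-91,-59):
  for b in(-16,16):
    xy=np.array([.536,-.0636])+R@[a/1e3,b/1e3]; cv2.circle(cr,f(np.array([*xy,.035])),4,(0,255,0),-1)
cv2.imwrite("pics/a2.png",cr)
```

```text
[ 0.45320182 -0.07738453  0.04572084]
```

View pics/a2.png

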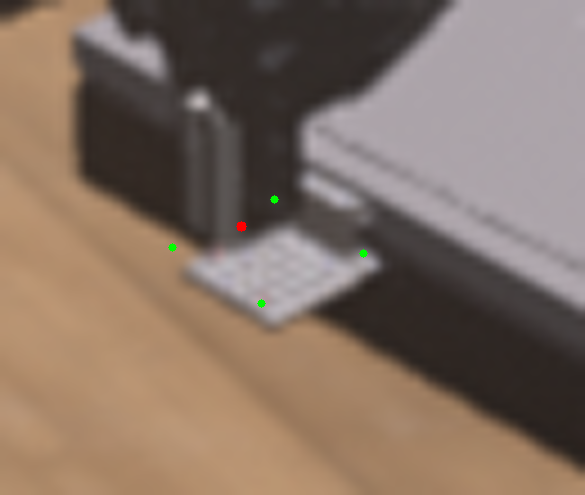

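Allowing for the small calibration offset, the tip is over the pad within a few mm, so I'll press down slowly.

Call:
send_rows --targets "0 0 4 0 255;0 0 8 0 255;0 0 10 0 255;0 0 11 0 255;0 0 12 0 255;0 0 13 0 255;0 0 14 0 255;0 0 14 0 255;0 0 14 0 255"

```text
time: 5.1
ee_pos: [0.4529, -0.0773, 0.0313]
tcp_rot: [180.0, -0.0, -171.1]
wrist_force: [-2.8, -0.4, 2.3]
opening: -0.0001
grasp_force: 1.3
```

Call:
send_rows --targets "0 0 1 0 255;0 0 2 0 255;0 0 2 0 255;0 0 3 0 255;0 0 3 0 255;0 0 3 0 255"

```text
time: 5.85
ee_pos: [0.453, -0.0773, 0.0283]
tcp_rot: [-180.0, 0.0, -171.1]
wrist_force: [-2.9, -0.2, 2.5]
opening: -0.0005
grasp_force: 1.8
```

Run:
```python
from h import *
cv2.imwrite("pics/a3.png",cv2.resize(camera("scene")[150:310,200:400],None,fx=3,fy=3))
```

```text
(no output)
```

View pics/a3.png

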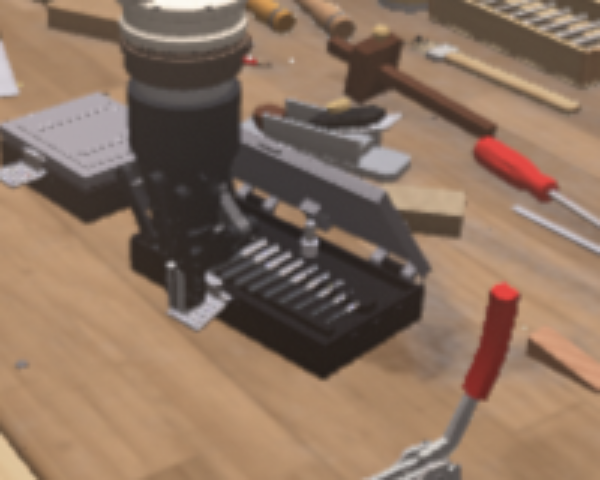

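The lid has sprung part way up; its underside faces the front and the drills are visible around crop (290,270). I'll raise the tip to z≈0.10, then push it back toward the hinge.

Call:
send_rows --targets "0 0 -5 0 255;0 0 -15 0 255;0 0 -30 0 255;0 0 -47 0 255;0 0 -62 0 255;0 0 -71 0 255;0 0 -74 0 255;0 0 -74 0 255;-8 0 -74 0 255;-20 0 -74 0 255;-32 0 -74 0 255;-42 0 -74 0 255;-48 0 -74 0 255;-52 0 -74 0 255;-55 0 -74 0 255;-58 0 -74 0 255;-61 0 -74 0 255;-64 0 -74 0 255;-67 0 -74 0 255;-70 0 -74 0 255"

```text
time: 8.4
ee_pos: [0.5222, -0.0664, 0.1023]
tcp_rot: [180.0, -0.0, -171.1]
wrist_force: [-0.9, -1.1, 0.3]
opening: 0.0002
grasp_force: 0.3
```

Call:
send_rows --targets "-3 0 0 0 255;-6 0 0 0 255;-9 0 0 0 255;-12 0 0 0 255;-15 0 0 0 255;-18 0 0 0 255;-21 0 0 0 255;-24 0 0 0 255;-27 0 0 0 255;-30 0 0 0 255;-33 0 0 0 255;-36 0 0 0 255;-39 0 0 0 255;-42 0 0 0 255;-44 0 0 0 255;-46 0 0 0 255;-46 0 0 0 255"

```text
time: 10.52
ee_pos: [0.5676, -0.0593, 0.102]
tcp_rot: [180.0, -0.0, -171.1]
wrist_force: [0.6, 0.3, 1.5]
opening: -0.0003
grasp_force: 0.0
```

Run:
```python
from h import *
cv2.imwrite("pics/a4.png",cv2.resize(camera("scene")[150:310,200:400],None,fx=3,fy=3))
```

```text
(no output)
```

View pics/a4.png

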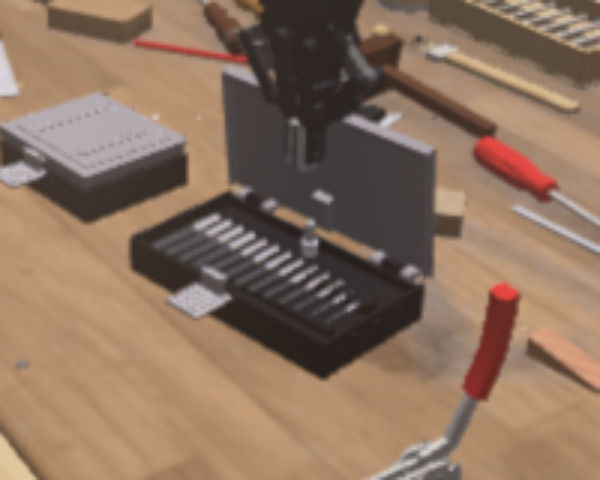

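The lid is now about upright, with its top edge running from (225,70) to (435,150). I'll keep pushing gently.

Call:
send_rows --targets "-2 0 0 0 255;-4 0 0 0 255;-6 0 0 0 255;-8 0 0 0 255;-10 0 0 0 255;-12 0 0 0 255;-14 0 0 0 255;-16 0 0 0 255;-18 0 0 0 255;-20 0 0 0 255;-22 0 0 0 255;-24 0 0 0 255;-24 0 0 0 255;-24 0 0 0 255"

```text
time: 12.32
ee_pos: [0.5912, -0.0556, 0.1023]
tcp_rot: [-180.0, -0.0, -171.1]
wrist_force: [-0.3, 1.3, 0.5]
opening: -0.0002
grasp_force: 0.0
```

Run:
```python
from h import *
cv2.imwrite("pics/a5.png",cv2.resize(camera("scene")[150:310,200:400],None,fx=3,fy=3))
```

```text
(no output)
```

View pics/a5.png

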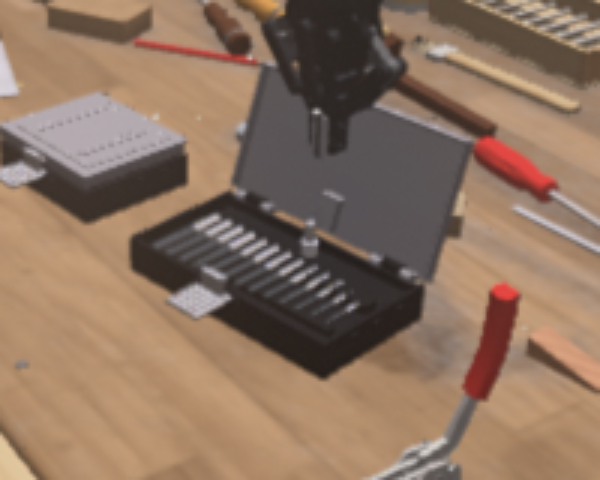

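The lid leans well back, with its top edge from (265,65) to (475,150), and there is no contact force. I'll retract and check it.

Call:
send_rows --targets "6 0 0 0 255;16 0 0 0 255;28 0 0 0 255;40 0 0 0 255;50 0 0 0 255;60 0 -5 0 255;70 0 -20 0 255;80 0 -45 0 255;90 0 -75 0 255;100 0 -105 0 255;110 0 -130 0 255;120 0 -145 0 255;125 0 -150 0 255;125 0 -150 0 255;125 0 -150 0 255;125 0 -150 0 255"

```text
time: 14.38
ee_pos: [0.4677, -0.0749, 0.2515]
tcp_rot: [180.0, -0.1, -171.1]
wrist_force: [-0.1, 0.2, 0.0]
opening: 0.0001
grasp_force: 0.0
```

Run:
```python
from h import *
a=camera("scene");cv2.imwrite("pics/a6.png",cv2.resize(a[120:320,180:440],None,fx=3,fy=3))
```

```text
(no output)
```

View pics/a6.png

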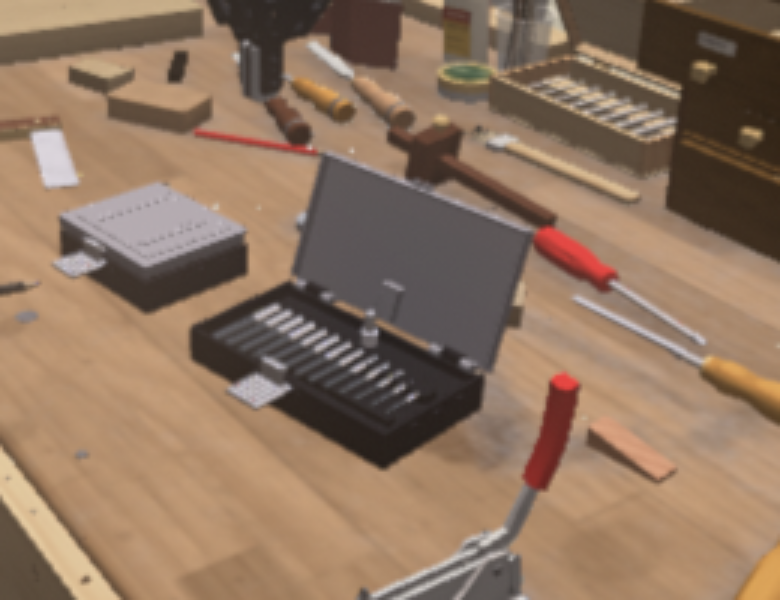

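The long lid rests fully open with nothing holding it, its top edge from (320,152) to (530,232). The short case at (150,240) is still shut, and the arm is clear.

```bash
python3 -c "
from workcell import ticket;print(ticket.job_done())"
```

```text
the job is handed in; nothing more can be done
None
```

The long case is open, its lid resting back against its stop with the arm clear; the short case stayed shut, nothing else was touched, and the job is handed in at about 14 s of robot time.

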